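# Tip the storage tin into its low rack

## Task

Stow the square metal storage tin lying down in the low wooden rack. Slide it along the worktop, still standing flat, until its foot is squarely and firmly up against the rack's front edge, then push it high up so that it tips over that edge onto its side, lid towards the back board, and finally push it along the rack until its lid presses firmly against the back board. Use light pushes throughout, as the thin metal dents easily; leave the things around it alone and let go at the end.

Things in the scene. Friction and masses are not known exactly. Their poses are not given: they have to be found in the camera images.
- tin: bare-metal closed box tin, 84 (its x) x 100 (its y) x 135 mm tall (its z), upright, too wide to grip; origin at the centre of its underside, z up through the lid; +x face towards the rack at the start, out of square by up to 0.12 rad. 0.52 to 0.81 kg; thin sheet that dents under a push of more than 20 N
- tin_center (a point): centre of the tin, half-way up (67.5 mm above its underside); lying in the rack it is 54 mm above the worktop
- tin_foot (a point): centre of the tin's underside. Friction with worktop and rack is about 0.5 to 0.7: the upright tin slides if pushed below about 50 mm and tips if pushed high; once against the 12 mm edge it leans over already if pushed firmly above 35 mm. After tipping, the foot lies near the rack's front edge and the lid about 20 to 60 mm short of the back board
- tin_lid (a point): centre of the tin's top (lid) face, 135 mm above tin_foot
- rack: low open wooden rack, fixed: a 12 mm thick board 184 mm long (its x), 152 mm wide (its y). Origin on the worktop under the middle of its front edge (the low stop, 12 mm high); +x points from there to the back board, z up. Side rails 16 mm high above the board, 128 mm apart inside, begin 20 mm behind the edge. The tin starts with its origin at rack x -100 to -70 mm
- rack_back: the upright back board of the rack, 12 mm thick, 152 mm wide, its top 72 mm above the worktop; origin and axes the same as the rack's
- back_face (a point): middle of the back board's inner face, at rack x = 172 mm, 57 mm above the worktop
- salt_shaker: bystander: salt shaker, 44 mm wide, 90 mm tall, beside the rack; origin under its centre
- spare_glass: bystander: clear glass tumbler standing on its rim, 69 mm wide, 104 mm tall, behind the back board; origin under its centre

How it is judged:
On the way, in this order (a step that is already met when the one before it is completed fails the run):
1. the tin, still upright, bears with more than 1 N on the rack's front edge, its front face against it (within 5 mm) and square to it (within 0.08 rad) (angle between tin's own z axis and vertical below 0.15 rad and contact force between tin and rack above 1 N and x of tin_foot in the frame of rack between -0.047 and -0.038 m and angle between the y axis of tin and the y axis of rack, either way round below 0.08 rad), for 0.2 s.
2. the tin lies on its side on the rack, lid towards the back board (angle between tin's own z axis and vertical above 1.48 rad and z of tin_center in the frame of rack between 0.048 and 0.06 m and x of tin_lid in the frame of rack above 0.09 m), for 0.2 s.
3. the tin's lid is pressed against the back board with more than 2 N (all of step 2 and x of tin_lid in the frame of rack above 0.168 m and contact force between tin and rack_back above 2 N), for 0.2 s.
At the end, for the whole second after the job is handed in: the tin lies at rest on its side on the rack's board between the rails, its lid within 4 mm of the back board and square to it within 0.06 rad (all of step 2 and x of tin_lid in the frame of rack between 0.168 and 0.176 m and y of tin_center in the frame of rack between -0.016 and 0.016 m and angle between the z axis of tin and the x axis of rack, either way round below 0.06 rad and linear speed of tin below 0.01 m/s); the robot touches nothing.
It fails at once if the tin is pushed or squeezed with more than 20 N (contact force between tin and the arm above 20 N).
It fails at once if the salt shaker is shifted more than 20 mm (distance of salt_shaker from where it was at the start of the episode above 0.02 m).
It fails at once if the glass is shifted more than 20 mm (distance of spare_glass from where it was at the start of the episode above 0.02 m).
It also fails if it takes over 67 s, if anything falls off the work surface, if the arm or the gripper's body presses on something with over 40 N, if the wrist force passes 120 N, or if a joint passes its speed limit or range.

## Robot

A 6-joint arm with a two-finger parallel gripper is mounted at the origin on a cart in front of the work surface, level with it; the furniture and walls round the work are solid. World frame = base frame: x ahead of the robot, y to its left, z up, the work surface at z = 0. Lengths are in m, angles in rad, forces in N, time in s.
With the tool pointing down it reaches from about 0.275 to 0.825 m from the base axis. Payload 5.2 kg.
Tool frame: the origin (TCP) lies on the centre line of the jaws, within the pads' length; the fingertips stand 11 mm ahead of it and the grasp point (between the pads) lies 8 mm behind it (env.tip_extent is the distance from the TCP to the fingertips, in m); z points along the fingers, x is the direction in which the jaws open and shut, and the axes are right-handed (so a half turn about z gives the same grasp; the last joint's range is limited). The gripper opens to 93 mm and grips with 3 to 60 N. Pads are 15 mm wide; open, the fingers measure 128 mm over their backs; the gripper's body (75 mm by 188 mm) begins 65 mm behind the grasp point.
Start: joints at [1.075, 0.259, 1.535, -0, 1.348, -0.203], TCP at [0.159, 0.527, 0.23] pointing down, gripper open.
Joint ranges: [-3.14, 3.14], [-0.91, 2.08], [0.19, 2.58], [-1.22, 4.36], [0.22, 2.71], [-3.12, 3.12]. Speed limits (rad/s): [2.57, 2.57, 3.14, 3.14, 3.14, 3.14].

## Interface

Orientations are given as a rotation vector (axis times angle).
In Python, from plant import readout, eyes, env gives the robot as it stands. The module is installed in compiled form; this text tells all that it offers.
- The arm moves only by the tool arm_command, never from a script. Its argument "deltas" is a list of rows, each a list of 3 entries, a list of its own where there are three numbers: the turn, a rotation vector about the tool's x, y, z each as a share of pi rad, from -1 to 1, then the shift along the tool's x, y, z each as a share of 1 m, from -1 to 1, then the opening, from 0 (shut) to 1 (fully open). In form: [[[ax, ay, az], [x, y, z], fingers], ...]. A call has 1 to 20 rows; each row is the pose to reach, as a shift and turn from the pose commanded when the call began, along the tool's axes at that moment, turning the shorter way round; what a row does not reach only later rows make up. A row lasts 1/8 s, in which the tool goes at most 62.5 mm and 10.7 degrees, less where a joint would pass 70% of its speed; a pose out of reach is approached as far as the arm can. A call with a number of a shift or a turn outside -1 to 1 is refused whole. A call with a gripper value outside its range is refused whole. The fingers move at their own pace and stop on an object; the grip force is fixed at half the most. Time passes only in rows, so rows that repeat a pose let the fingers close. It gives the time, the measured TCP pose, the force and the opening at its end, in the units of the state.
- readout.state(): the state, without advancing time (a new reading comes with each control period).
- eyes.camera(name): name is "scene" or "top" or "wrist"; returns (picture, depth): 400x640x3 uint8, red, green, blue; 400x640 float32, m along the optical axis (not along the pixel's ray), 0 where there is no reading.
- eyes.camera_info(name): a dict with "K" (3x3 intrinsics, pixels), "k1" (the pictures are not rectified: a ray, as slopes to the right and down, at radius r is drawn at 1 + k1 r^2 times it, then the intrinsics apply), "R" (3x3) and "t" (3): a world point X has camera coordinates R X + t. Camera axes: x right, y down, z forward; pixel columns grow to the right and rows downward; lengths in m; the calibration is good to about 2 mm. A picture is of the moment at which its call begins: read the wrist's pose just before it. camera_info takes no time and is no camera call; for the wrist camera it gives the pose at the moment of the call.
- env.hand_in(): hands the job in, once; it reports no verdict.
Trained networks look in the newest picture that a camera, given by its name, has taken for a name from the list of things; names that differ only in an ending like _2 or _b are one class to them, and where a whole thing is asked for, a point or a joint stands for the part that bears it (a point fixed in the world has none). Each returns a list of dicts, best first, with "conf" (0 to 1); they miss things now and then, are a little off and sometimes report something else, mostly with a low value. They report only what shows in the picture. A call takes as long as a camera call.
- eyes.find_in(camera, target): "extent" ([left, top, right, bottom] in pixels, round what is visible of it).
- eyes.masks_of(camera, target): "region" (400x640 bool, what is visible of it) and "extent" ([left, top, right, bottom] in pixels, round what is visible of it).
- eyes.mark_of(camera, target): "position" ([row, column] in pixels: a listed point, or the origin of a listed thing).
The state is a dict: "time_s": time; "joint_pos": joint angles; "joint_vel": joint speeds; "joint_efforts": joint torques, N m; "tcp_pos": TCP position; "ee_rot": TCP orientation; "contact_force": force on the tool from outside, world axes, zero at the start; "torque": the same for the moment, N m; "opening": finger opening in m.
Only numpy, scipy, OpenCV 4.12 (cv2) and the standard library are available. Lean on these libraries where they do the work, as an engineer would, in place of code of your own. Each camera call takes 0.05 s, during which the arm holds its last target.

## Working session

There is one attempt and no reset: what is moved stays moved. The work goes in short steps, Python scripts to look and compute and a tool call to move; the robot and the scene stay as the last step left them, time stands still between calls to the robot, and variables do not carry over. Pictures are saved under pics/ and viewed, and the job is handed in when it is done.

Besides the shell and the picture viewer there is one more tool, called after "Call:" as name(argument=value, ...), one argument or row to a line, values as JSON. arm_command: Moves the arm, as the interface text tells. Shift numbers are shares of 1 m and turn numbers shares of pi rad, none past 1 either way. Its arguments: {"type":"object","properties":{"deltas":{"type":"array","items":{"type":"array"}}},"required":["deltas"]}

```bash
mkdir -p pics; ls; cat > h.py <<'E'
import numpy as np, cv2
from plant import readout, eyes, env
from scipy.spatial.transform import Rotation as Ro
def ray(info,px):
    K=np.array(info['K']);k1=info['k1']
    px=np.atleast_2d(px).astype(float)
    d=np.c_[(px[:,0]-K[0,2])/K[0,0],(px[:,1]-K[1,2])/K[1,1]]
    u=d.copy()
    for _ in range(20):
        r2=(u**2).sum(1,keepdims=True); u=d/(1+k1*r2)
    return u
def cloud(info,px,dep):
    u=ray(info,px); z=dep[:,None]
    c=np.c_[u*z,z]
    return (c-np.array(info['t']))@np.array(info['R'])
def onplane(info,px,h):
    u=ray(info,px);R=np.array(info['R']);t=np.array(info['t'])
    o=-R.T@t; d=np.c_[u,np.ones(len(u))]@R
    s=(h-o[2])/d[:,2]
    return o+s[:,None]*d
def save(n,im): cv2.imwrite('pics/'+n,im[:,:,::-1])
E
python3 - <<'E'
from h import *
np.set_printoptions(precision=4,suppress=True)
print(readout.state())
for c in ['scene','top']:
    im,d=eyes.camera(c); save(c+'0.png',im); np.save(c+'_d.npy',d)
    i=eyes.camera_info(c); print(c,i)
    for t in ['tin','rack','rack_back','salt_shaker','spare_glass']:
        m=eyes.masks_of(c,t)
        for k,r in enumerate(m[:2]): print(t,r['conf'],r['extent'])
        if m: np.save(f'm_{c}_{t}.npy',m[0]['region'])
    for t in ['tin_foot','tin_lid','back_face','rack']:
        print(t,[(r['conf'],r['position']) for r in eyes.mark_of(c,t)[:2]])
E
```

```text
pics
{'time_s': 0.0, 'joint_pos': array([ 1.0752,  0.2593,  1.5361,  0.    ,  1.348 , -0.2028]), 'joint_vel': array([ 0.0001,  0.0004, -0.0014,  0.0003, -0.    ,  0.    ]), 'joint_efforts': array([ -0.001 , -43.7314, -28.4006,   0.0719,   0.0411,  -0.0001]), 'tcp_pos': array([0.1585, 0.5261, 0.2288]), 'ee_rot': array([ 2.5211,  1.8732, -0.0026]), 'contact_force': array([ 0.0515, -0.4226,  0.1562]), 'torque': array([ 0.0479,  0.0065, -0.0261]), 'opening': 0.09273327069755322}
scene {'K': array([[423.1808,   0.    , 315.0879],
       [  0.    , 423.1808, 200.9496],
       [  0.    ,   0.    ,   1.    ]]), 'k1': -0.07159886630398032, 'R': array([[-0.9451, -0.3268, -0.0041],
       [-0.1634,  0.4832, -0.8601],
       [ 0.2831, -0.8122, -0.5101]]), 't': array([0.6469, 0.0218, 1.0376])}
tin 0.87 [361.1, 162.5, 422.7, 236.5]
rack 0.79 [284.6, 227.1, 398.0, 304.6]
rack_back 0.58 [286.0, 239.3, 351.9, 297.1]
salt_shaker 0.56 [285.6, 201.6, 308.2, 244.5]
spare_glass 0.69 [264.3, 240.9, 306.7, 309.9]
spare_glass 0.64 [284.8, 227.2, 396.0, 300.1]
tin_foot [(0.64, [223.7, 383.3])]
tin_lid [(0.79, [171.8, 387.8])]
back_face [(0.94, [261.2, 315.5]), (0.53, [171.9, 390.0])]
rack [(0.76, [244.5, 363.2])]
top {'K': array([[397.4744,   0.    , 317.8679],
       [  0.    , 397.4744, 194.0161],
       [  0.    ,   0.    ,   1.    ]]), 'k1': 0.012774260776785005, 'R': array([[-0.0117, -0.9999,  0.0012],
       [-0.9929,  0.0115, -0.1186],
       [ 0.1185, -0.0026, -0.9929]]), 't': array([0.3349, 0.5511, 0.9099])}
tin 0.62 [347.0, 218.6, 398.6, 272.2]
rack 0.64 [246.3, 176.5, 341.8, 260.7]
rack_back 0.79 [243.0, 174.2, 269.6, 241.6]
salt_shaker 0.5 [308.1, 160.3, 323.5, 181.9]
salt_shaker 0.4 [247.8, 176.6, 272.7, 240.4]
spare_glass 0.6 [223.3, 176.0, 258.2, 208.2]
tin_foot []
tin_lid [(0.88, [250.9, 375.5])]
back_face []
rack [(0.86, [229.3, 330.8])]
```

View pics/scene0.png

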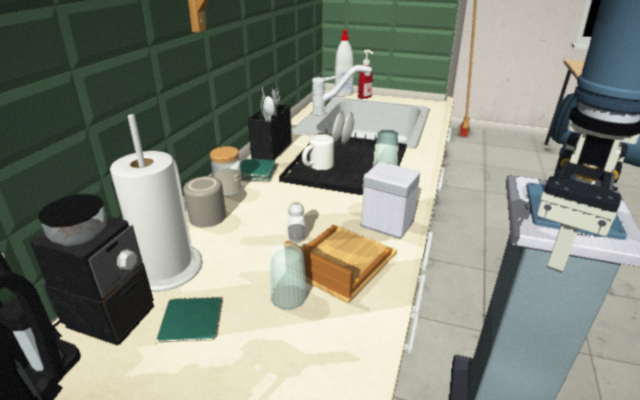

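View pics/top0.png

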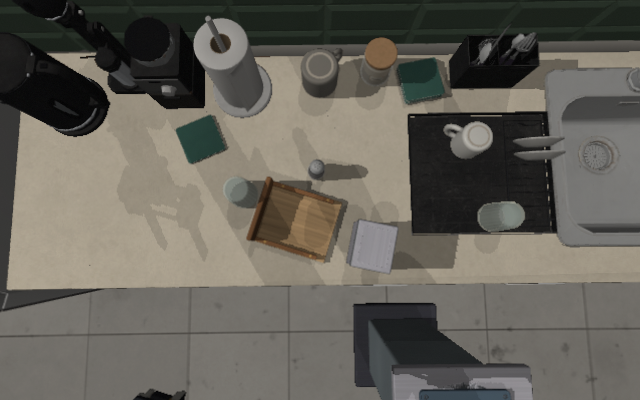

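```bash
python3 - <<'E'
from h import *
np.set_printoptions(precision=4,suppress=True)
for c in ['scene','top']:
    d=np.load(c+'_d.npy'); i=eyes.camera_info(c)
    for t in ['tin','rack','rack_back','salt_shaker','spare_glass']:
        m=np.load(f'm_{c}_{t}.npy')&(d>0); v,u=np.nonzero(m)
        P=cloud(i,np.c_[u,v],d[m])
        print(c,t,len(P),'z pct',np.percentile(P[:,2],[2,10,25,50,75,90,98]))
        for lo,hi in ([(.125,.145)] if t=='tin' else [(.005,.02)] if t=='rack' else [(.062,.08)] if t=='rack_back' else [(.03,.2)]):
            Q=P[(P[:,2]>lo)&(P[:,2]<hi)]
            if len(Q)<10: continue
            (cx,cy),(w,h),a=cv2.minAreaRect((Q[:,:2]*1000).astype(np.float32))
            print('  rect',lo,hi,len(Q),cx,cy,w,h,a,'zmed',np.median(Q[:,2]))
i=eyes.camera_info('top');print('rack mark',onplane(i,[[330.8,229.3]],0),'lid',onplane(i,[[375.5,250.9]],.135))
i=eyes.camera_info('scene');print('rack mark',onplane(i,[[363.2,244.5]],0),'lid',onplane(i,[[387.8,171.8]],.135),'foot',onplane(i,[[383.3,223.7]],0),'bf',onplane(i,[[315.5,261.2]],.057))
E
```

```text
scene tin 3363 z pct [0.0086 0.0228 0.0492 0.0905 0.1293 0.1349 0.1359]
  rect 0.125 0.145 935 432.1875915527344 218.09536743164062 84.5764389038086 100.85916900634766 79.47159576416016 zmed 0.13439557690837015
scene rack 4510 z pct [0.0037 0.0112 0.0125 0.0141 0.0301 0.0621 0.0728]
  rect 0.005 0.02 2518 492.906982421875 383.23443603515625 187.824462890625 150.5624237060547 71.64763641357422 zmed 0.012781424484393861
scene rack_back 1341 z pct [0.0167 0.0227 0.0329 0.0503 0.0663 0.0722 0.0737]
  rect 0.062 0.08 422 518.8468017578125 465.6182556152344 14.319320678710938 147.49879455566406 71.5634994506836 zmed 0.0712814998671942
scene salt_shaker 689 z pct [0.0009 0.01   0.0266 0.0469 0.0708 0.0852 0.0897]
  rect 0.03 0.2 491 608.2274780273438 339.80072021484375 38.485530853271484 32.72149658203125 55.79755401611328 zmed 0.05956092898569559
scene spare_glass 2326 z pct [0.0017 0.0129 0.0336 0.0668 0.0998 0.1048 0.1057]
  rect 0.03 0.2 1803 559.0105590820312 494.78729248046875 103.39981842041016 64.34895324707031 89.408203125 zmed 0.08110059794518837
top tin 2133 z pct [0.0159 0.1275 
[... 497 characters left out ...]
3.9404296875 12.3878173828125 149.01390075683594 71.98271179199219 zmed 0.07151251251499365
top salt_shaker 307 z pct [0.0001 0.0327 0.0471 0.0797 0.0865 0.089  0.0908]
  rect 0.03 0.2 281 608.917236328125 333.446533203125 40.5289421081543 37.294803619384766 89.17816162109375 zmed 0.08117001180638421
top spare_glass 859 z pct [0.0027 0.026  0.0655 0.1024 0.1043 0.1056 0.1068]
  rect 0.03 0.2 756 557.1688232421875 507.277099609375 59.43610763549805 59.58554458618164 0.20158536732196808 zmed 0.10287380089953035
rack mark [[0.4722 0.298  0.    ]] lid [[0.4224 0.2105 0.135 ]]
rack mark [[0.467  0.3089 0.    ]] lid [[0.4424 0.2133 0.135 ]] foot [[0.4415 0.2144 0.    ]] bf [[0.5232 0.4635 0.057 ]]
```

```bash
cat >> h.py <<'E'
O=np.array([0.4637,0.2955,0]);YAW=np.radians(71.75)
Rr=Ro.from_euler('z',YAW).as_matrix()
def rack2w(p): return O+Rr@np.array(p)
def w2rack(p): return Rr.T@(np.array(p)-O)
def toolR(th,sgn=1):
    z=Rr@np.array([np.sin(th),0,-np.cos(th)]); x=sgn*Rr[:,1]
    return np.c_[x,np.cross(z,x),z]
def rel(target_R,target_p,state=None):
    s=state or readout.state()
    R=Ro.from_rotvec(s['ee_rot']).as_matrix()
    return Ro.from_matrix(R.T@target_R).as_rotvec()/np.pi, R.T@(np.array(target_p)-s['tcp_pos'])
def st():
    s=readout.state(); R=Ro.from_rotvec(s['ee_rot']).as_matrix()
    print('t',s['time_s'],'tcp rack mm',np.round(w2rack(s['tcp_pos'])*1e3,1),'F rack',np.round(Rr.T@s['contact_force'],2),'open',round(s['opening'],4))
    print(' toolz rack',np.round(Rr.T@R[:,2],3),'toolx rack',np.round(Rr.T@R[:,0],3),'j',np.round(s['joint_pos'],3))
    return s
E
python3 - <<'E'
from h import *
np.set_printoptions(precision=4,suppress=True)
s=st(); j=s['joint_pos']
print(Ro.from_rotvec(s['ee_rot']).as_matrix())
print((Ro.from_euler('z',j[0])*Ro.from_euler('y',j[1]+j[2])*Ro.from_euler('z',j[3])*Ro.from_euler('y',j[4])*Ro.from_euler('z',j[5])).as_matrix())
for sg in (1,-1):
    T=toolR(np.radians(35),sg)
    for p in ([-.165,.004,.15],[-.04,.004,.14],[.02,.004,.05]):
        P=rack2w(p); w=P-.2*T[:,2]; a=np.arctan2(w[1],w[0])
        for fp in (1.6,2.0,2.3):
            M=(Ro.from_euler('z',a)*Ro.from_euler('y',fp)).inv()*Ro.from_matrix(T)
            print(sg,p,fp,P,a,M.as_euler('ZYZ'))
    print(sg,rel(T,rack2w([-.165,.004,.23])))
E
```

```text
t 1.0 tcp rack mm [124.  362.  229.7] F rack [ 0.04  0.12 -0.63] open 0.0928
 toolz rack [ 0.  0. -1.] toolx rack [1.    0.026 0.   ] j [ 1.075  0.259  1.535  0.     1.348 -0.203]
[[ 0.2886  0.9574  0.    ]
 [ 0.9574 -0.2886  0.    ]
 [ 0.     -0.     -1.    ]]
[[-0.2886 -0.9574  0.    ]
 [-0.9574  0.2886  0.    ]
 [-0.      0.     -1.    ]]
1 [-0.165, 0.004, 0.15] 1.6 [0.4082 0.1401 0.15  ] 0.08335973568573882 [0.5763 1.32   0.3187]
1 [-0.165, 0.004, 0.15] 2.0 [0.4082 0.1401 0.15  ] 0.08335973568573882 [0.681  0.9945 0.0628]
1 [-0.165, 0.004, 0.15] 2.3 [0.4082 0.1401 0.15  ] 0.08335973568573882 [ 0.8525  0.7769 -0.2057]
1 [-0.04, 0.004, 0.14] 1.6 [0.4474 0.2588 0.14  ] 0.3492034920241853 [0.5083 1.1822 0.5583]
1 [-0.04, 0.004, 0.14] 2.0 [0.4474 0.2588 0.14  ] 0.3492034920241853 [0.6463 0.8449 0.3021]
1 [-0.04, 0.004, 0.14] 2.3 [0.4474 0.2588 0.14  ] 0.3492034920241853 [ 0.8775  0.6256 -0.0067]
1 [0.02, 0.004, 0.05] 1.6 [0.4662 0.3157 0.05  ] 0.44806109211527817 [0.4731 1.1356 0.6534]
1 [0.02, 0.004, 0.05] 2.0 [0.4662 0.3157 0.05  ] 0.44806109211527817 [0.6195 0.7916 0.4014]
1 [0.02,
[... 395 characters left out ...]
401 0.15  ] 0.08335973568573882 [0.8525 0.7769 2.9358]
-1 [-0.04, 0.004, 0.14] 1.6 [0.4474 0.2588 0.14  ] 0.3492034920241853 [ 0.5083  1.1822 -2.5833]
-1 [-0.04, 0.004, 0.14] 2.0 [0.4474 0.2588 0.14  ] 0.3492034920241853 [ 0.6463  0.8449 -2.8395]
-1 [-0.04, 0.004, 0.14] 2.3 [0.4474 0.2588 0.14  ] 0.3492034920241853 [0.8775 0.6256 3.1349]
-1 [0.02, 0.004, 0.05] 1.6 [0.4662 0.3157 0.05  ] 0.44806109211527817 [ 0.4731  1.1356 -2.4882]
-1 [0.02, 0.004, 0.05] 2.0 [0.4662 0.3157 0.05  ] 0.44806109211527817 [ 0.6195  0.7916 -2.7402]
-1 [0.02, 0.004, 0.05] 2.3 [0.4662 0.3157 0.05  ] 0.44806109211527817 [ 0.874   0.5689 -3.0644]
-1 (array([0.1508, 0.1548, 0.4908]), array([-0.2981,  0.3505, -0.0004]))
```

Call:
arm_command(
  deltas=[
    [[0.1508,0.1548,0.4908],[-0.298,0.35,0],0.65],
    [[0.1508,0.1548,0.4908],[-0.298,0.35,0],0.65],
    [[0.1508,0.1548,0.4908],[-0.298,0.35,0],0.65],
    [[0.1508,0.1548,0.4908],[-0.298,0.35,0],0.65],
    [[0.1508,0.1548,0.4908],[-0.298,0.35,0],0.65],
    [[0.1508,0.1548,0.4908],[-0.298,0.35,0],0.65],
    [[0.1508,0.1548,0.4908],[-0.298,0.35,0],0.65],
    [[0.1508,0.1548,0.4908],[-0.298,0.35,0],0.65],
    [[0.1508,0.1548,0.4908],[-0.298,0.35,0],0.65],
    [[0.1508,0.1548,0.4908],[-0.298,0.35,0],0.65],
    [[0.1508,0.1548,0.4908],[-0.298,0.35,0],0.65],
    [[0.1508,0.1548,0.4908],[-0.298,0.35,0],0.65],
  ],
)

```text
time_s: 2.5
tcp_pos: [0.408, 0.1407, 0.23]
ee_rot: [-2.505, 0.397, -0.128]
contact_force: [0.3, 0.6, 0.2]
opening: 0.0604
```

```bash
cat > look.py <<'E'
import sys
from h import *
np.set_printoptions(precision=4,suppress=True)
s=st()
n=sys.argv[1]
for c in sys.argv[2:]:
    im,d=eyes.camera(c); save(n+c+'.png',im); i=eyes.camera_info(c)
    m=eyes.masks_of(c,'tin')
    if m:
        g=m[0]['region']&(d>0); v,u=np.nonzero(g); P=cloud(i,np.c_[u,v],d[g])
        Q=P[(P[:,2]>np.percentile(P[:,2],97)-.01)]
        q=((Q-O)@Rr)[:,:2]*1000
        print(c,m[0]['conf'],'top z',np.median(Q[:,2]),cv2.minAreaRect(q.astype(np.float32)))
E
python3 look.py a scene top; python3 - <<'E'
from h import *
T=toolR(np.radians(35),-1)
print(rel(T,rack2w([-.165,.004,.022])))
E
```

```text
t 2.5 tcp rack mm [-164.4    4.5  230. ] F rack [ 0.68 -0.12  0.22] open 0.0604
 toolz rack [ 0.573  0.    -0.82 ] toolx rack [ 0.003 -1.     0.002] j [-0.476 -0.058  2.062  0.626  1.305 -0.384]
scene 0.89 top z 0.1343977118391217 ((-84.58783721923828, 5.147514343261719), (85.74225616455078, 100.1186752319336), 6.5640411376953125)
top 0.98 top z 0.13562670138720417 ((-88.02491760253906, 4.501167297363281), (84.98958587646484, 99.87801361083984), 6.118649959564209)
(array([7.75785878e-05, 1.66774973e-04, 6.76804608e-04]), array([0.00044302, 0.11955754, 0.1699438 ]))
```

Call:
arm_command(
  deltas=[
    [[0,0,0],[0,0.03,0.045],0.65],
    [[0,0,0],[0,0.06,0.085],0.65],
    [[0,0,0],[0,0.09,0.128],0.65],
    [[0,0,0],[0,0.112,0.16],0.65],
    [[0,0,0],[0,0.12,0.17],0.65],
    [[0,0,0],[0,0.12,0.17],0.65],
    [[0,0,0],[0,0.12,0.17],0.65],
  ],
)

```text
time_s: 3.58
tcp_pos: [0.4081, 0.1395, 0.022]
ee_rot: [-2.504, 0.401, -0.128]
contact_force: [-0.1, -0.1, 0.1]
opening: 0.0608
```

```bash
python3 look.py b scene wrist top; python3 - <<'E'
from h import *
T=toolR(np.radians(35),-1)
for x in (-.15,-.1,-.09): print(x,rel(T,rack2w([x,.004,.022])))
E
```

```text
t 3.575 tcp rack mm [-165.6    4.    22. ] F rack [-0.1   0.11  0.08] open 0.0608
 toolz rack [ 0.574 -0.001 -0.819] toolx rack [ 0.001 -1.     0.001] j [-0.48   0.366  2.307  0.897  0.81  -0.91 ]
scene 0.75 top z 0.10447671690325432 ((236.583740234375, -21.875106811523438), (56.16006088256836, 56.589073181152344), 12.321515083312988)
wrist 0.69 top z 0.134072501715929 ((-120.79490661621094, 1.3951950073242188), (30.786880493164062, 99.15103149414062), 1.5327309370040894)
top 0.84 top z 0.1355145028064657 ((-88.09306335449219, 4.668174743652344), (84.68988800048828, 99.8895492553711), 6.001493453979492)
-0.15 (array([ 5.94947319e-05, -3.99818012e-04,  3.72007124e-04]), array([ 4.80574022e-05, -1.28506589e-02,  9.06522711e-03]))
-0.1 (array([ 5.94947319e-05, -3.99818012e-04,  3.72007124e-04]), array([ 5.99098013e-05, -5.38136138e-02,  3.77364006e-02]))
-0.09 (array([ 5.94947319e-05, -3.99818012e-04,  3.72007124e-04]), array([ 6.22802812e-05, -6.20062048e-02,  4.34706352e-02]))
```

View pics/bscene.png

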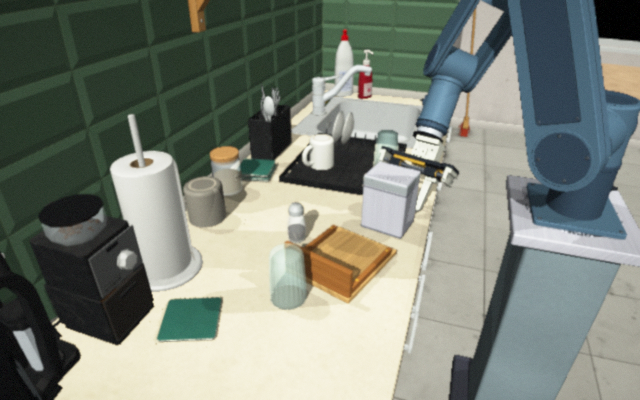

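View pics/bwrist.png

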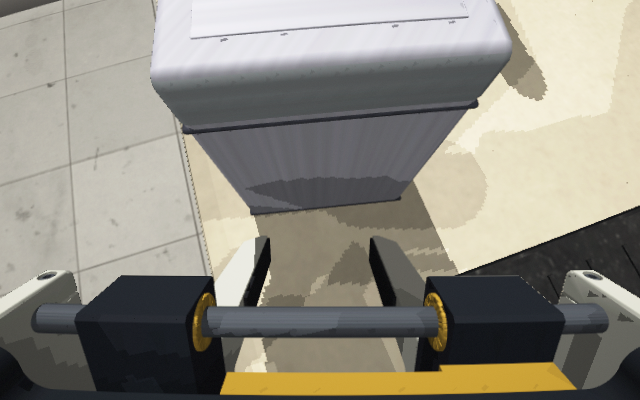

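Call:
arm_command(
  deltas=[
    [[0,0,0],[0,-0.0025,0.0017],0.65],
    [[0,0,0],[0,-0.0049,0.0034],0.65],
    [[0,0,0],[0,-0.0074,0.0052],0.65],
    [[0,0,0],[0,-0.0098,0.0069],0.65],
    [[0,0,0],[0,-0.0115,0.008],0.65],
    [[0,0,0],[0,-0.0131,0.0092],0.65],
    [[0,0,0],[0,-0.0147,0.0103],0.65],
    [[0,0,0],[0,-0.0164,0.0115],0.65],
    [[0,0,0],[0,-0.018,0.0126],0.65],
    [[0,0,0],[0,-0.0197,0.0138],0.65],
    [[0,0,0],[0,-0.0221,0.0155],0.65],
    [[0,0,0],[0,-0.0246,0.0172],0.65],
    [[0,0,0],[0,-0.027,0.0189],0.65],
    [[0,0,0],[0,-0.0295,0.0207],0.65],
    [[0,0,0],[0,-0.0319,0.0224],0.65],
  ],
)

```text
time_s: 5.75
tcp_pos: [0.4203, 0.1765, 0.0215]
ee_rot: [-2.504, 0.402, -0.128]
contact_force: [-0.5, -2.5, -0.0]
opening: 0.0601
```

```bash
python3 look.py c top wrist
```

```text
t 5.75 tcp rack mm [-126.6    4.    21.5] F rack [-2.58 -0.27 -0.02] open 0.0601
 toolz rack [ 0.573 -0.001 -0.819] toolx rack [-0.    -1.     0.001] j [-0.364  0.376  2.287  0.961  0.773 -0.853]
top 0.87 top z 0.13556157405433655 ((-71.36897277832031, -0.6746864318847656), (100.49247741699219, 85.22095489501953), 89.96672058105469)
wrist 0.59 top z 0.13449611096279152 ((-91.91507720947266, -0.5154037475585938), (99.22663116455078, 47.53836441040039), 89.48629760742188)
```

View pics/cwrist.png

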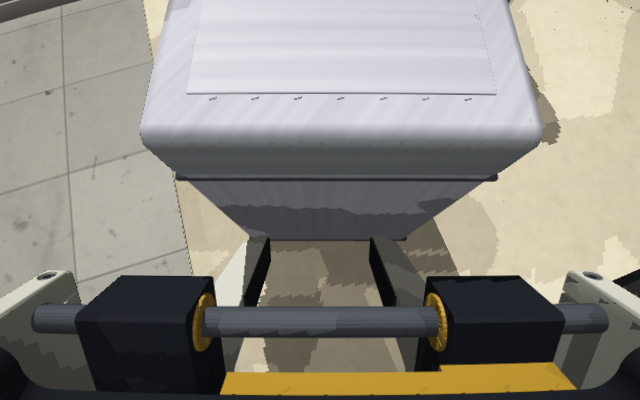

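View pics/ctop.png

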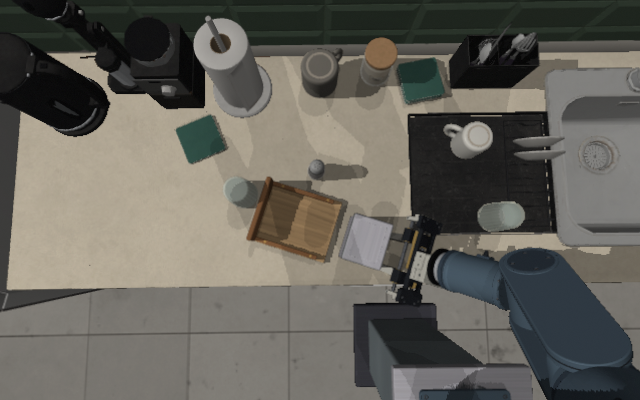

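Call:
arm_command(
  deltas=[
    [[0,0,0],[0,-0.0016,0.0011],0.65],
    [[0,0,0],[0,-0.0033,0.0023],0.65],
    [[0,0,0],[0,-0.0049,0.0034],0.65],
    [[0,0,0],[0,-0.0066,0.0046],0.65],
    [[0,0,0],[0,-0.0082,0.0057],0.65],
    [[0,0,0],[0,-0.0098,0.0069],0.65],
    [[0,0,0],[0,-0.0115,0.008],0.65],
    [[0,0,0],[0,-0.0131,0.0092],0.65],
    [[0,0,0],[0,-0.0147,0.0103],0.65],
    [[0,0,0],[0,-0.0164,0.0115],0.65],
    [[0,0,0],[0,-0.018,0.0126],0.65],
  ],
)

```text
time_s: 7.32
tcp_pos: [0.4267, 0.1975, 0.0215]
ee_rot: [-2.503, 0.402, -0.127]
contact_force: [-1.1, -3.2, 0.7]
opening: 0.0605
```

```bash
python3 look.py d top
```

```text
t 7.325 tcp rack mm [-104.6    4.5   21.5] F rack [-3.45  0.07  0.73] open 0.0605
 toolz rack [ 0.574 -0.    -0.819] toolx rack [ 0. -1.  0.] j [-0.3    0.382  2.272  0.993  0.754 -0.818]
top 0.86 top z 0.13563027358991525 ((-49.3628044128418, -0.2047119140625), (84.78231811523438, 100.84770965576172), 0.0605856291949749)
```

Call:
arm_command(
  deltas=[
    [[0,0,0],[0,-0.0008,0.0006],0.65],
    [[0,0,0],[0,-0.0016,0.0011],0.65],
    [[0,0,0],[0,-0.0025,0.0017],0.65],
    [[0,0,0],[0,-0.0033,0.0023],0.65],
  ],
)

```text
time_s: 7.92
tcp_pos: [0.428, 0.2013, 0.0215]
ee_rot: [-2.503, 0.402, -0.127]
contact_force: [-1.5, -3.8, 0.9]
opening: 0.0604
```

Call:
arm_command(
  deltas=[
    [[0,0,0],[0,-0.0008,0.0006],0.65],
  ],
)

```text
time_s: 8.05
tcp_pos: [0.4283, 0.2022, 0.0215]
ee_rot: [-2.503, 0.402, -0.127]
contact_force: [-2.4, -3.7, 1.2]
opening: 0.0601
```

Call:
arm_command(
  deltas=[
    [[0,0,0],[0,-0.0008,0.0006],0.65],
  ],
)

```text
time_s: 8.18
tcp_pos: [0.4286, 0.2032, 0.0215]
ee_rot: [-2.503, 0.402, -0.127]
contact_force: [-1.0, -4.4, 0.5]
opening: 0.0606
```

Call:
arm_command(
  deltas=[
    [[0,0,0],[0,-0.0008,0.0006],0.65],
  ],
)

```text
time_s: 8.3
tcp_pos: [0.4289, 0.2041, 0.0215]
ee_rot: [-2.503, 0.402, -0.127]
contact_force: [-1.3, -3.7, 1.6]
opening: 0.0605
```

Call:
arm_command(
  deltas=[
    [[0,0,0],[0,-0.0008,0.0006],0.65],
  ],
)

```text
time_s: 8.43
tcp_pos: [0.4293, 0.2046, 0.0213]
ee_rot: [-2.505, 0.402, -0.128]
contact_force: [-4.7, -12.3, 6.9]
opening: 0.0608
```

```bash
python3 look.py e top
```

```text
t 8.425 tcp rack mm [-97.1   4.2  21.3] F rack [-13.14   0.64   6.9 ] open 0.0608
 toolz rack [ 0.573 -0.001 -0.82 ] toolx rack [ 0.    -1.     0.001] j [-0.278  0.385  2.266  1.003  0.746 -0.806]
top 0.6 top z 0.13558637387587186 ((-41.997161865234375, -0.17325210571289062), (84.4245834350586, 100.60424041748047), 0.35813599824905396)
```

Call:
arm_command(
  deltas=[
    [[0,0,0],[0,0,0],0.65],
    [[0,0,0],[0,0,0],0.65],
    [[0,0,0],[0,0,0],0.65],
  ],
)

```text
time_s: 8.9
tcp_pos: [0.4293, 0.2045, 0.0214]
ee_rot: [-2.505, 0.402, -0.128]
contact_force: [-3.9, -9.8, 4.8]
opening: 0.0602
```

```bash
python3 look.py f top scene;  python3 - <<'E'
from h import *
T=toolR(np.radians(35),-1)
for p in ([-.13,0,.022],[-.13,0,.115],[-.105,0,.115]): print(p,rel(T,rack2w(p)))
E
```

```text
t 8.9 tcp rack mm [-97.2   4.2  21.4] F rack [-10.49   0.61   4.82] open 0.0602
 toolz rack [ 0.573 -0.001 -0.82 ] toolx rack [ 0.    -1.     0.001] j [-0.278  0.385  2.266  1.003  0.746 -0.806]
top 0.61 top z 0.1354640806113366 ((-42.21885681152344, -0.2829742431640625), (100.775390625, 84.53606414794922), 89.91566467285156)
scene 0.88 top z 0.13551798940258958 ((-38.58542251586914, 0.21721267700195312), (100.2456283569336, 83.85514831542969), 88.18587493896484)
[-0.13, 0, 0.022] (array([ 0.00029677, -0.0002567 ,  0.00017949]), array([ 0.00416973,  0.02649599, -0.01930066]))
[-0.13, 0, 0.115] (array([ 0.00029677, -0.0002567 ,  0.00017949]), array([ 0.00426125, -0.02677554, -0.09553146]))
[-0.105, 0, 0.115] (array([ 0.00029677, -0.0002567 ,  0.00017949]), array([ 0.00426124, -0.04726771, -0.08121115]))
```

View pics/ftop.png

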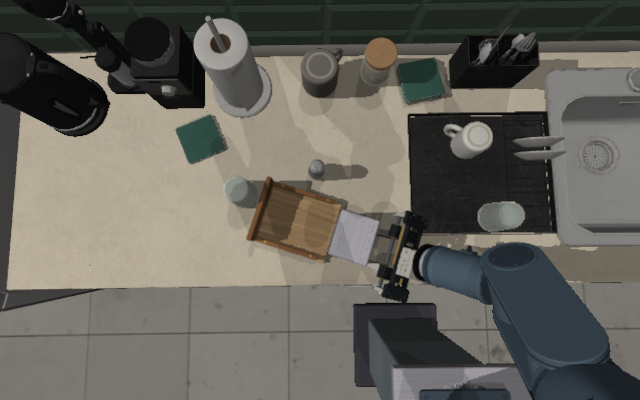

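Call:
arm_command(
  deltas=[
    [[0,0,0],[0.002,0.013,-0.01],0.65],
    [[0,0,0],[0.004,0.0265,-0.0193],0.65],
    [[0,0,0],[0.004,0,-0.057],0.65],
    [[0,0,0],[0.004,-0.0268,-0.0955],0.65],
    [[0,0,0],[0.004,-0.0268,-0.0955],0.65],
    [[0,0,0],[0.004,-0.037,-0.0885],0.65],
    [[0,0,0],[0.004,-0.0473,-0.0812],0.65],
    [[0,0,0],[0.004,-0.0473,-0.0812],0.65],
  ],
)

```text
time_s: 10.1
tcp_pos: [0.4296, 0.1978, 0.1141]
ee_rot: [-2.503, 0.4, -0.123]
contact_force: [0.4, -0.5, 0.3]
opening: 0.0603
```

```bash
python3 look.py g top;  python3 - <<'E'
from h import *
T=toolR(np.radians(35),-1)
for p in ([-.095,0,.115],[-.065,0,.122],[-.035,0,.135],[-.02,0,.14]): print(p,rel(T,rack2w(p)))
E
```

```text
t 10.1 tcp rack mm [-103.5    1.8  114.1] F rack [-0.33 -0.48  0.29] open 0.0603
 toolz rack [ 0.574  0.003 -0.819] toolx rack [ 0.002 -1.    -0.003] j [-0.297  0.169  2.184  0.785  0.948 -0.504]
top 0.8 top z 0.13554276546496363 ((-41.853633880615234, -0.093658447265625), (83.93748474121094, 100.01575469970703), 0.09719058126211166)
[-0.095, 0, 0.115] (array([2.07837528e-05, 7.38357628e-04, 5.72968961e-05]), array([ 0.00131584, -0.007892  ,  0.00465105]))
[-0.065, 0, 0.122] (array([2.07837528e-05, 7.38357628e-04, 5.72968961e-05]), array([ 0.0013476 , -0.03648234,  0.01612237]))
[-0.035, 0, 0.135] (array([2.07837528e-05, 7.38357628e-04, 5.72968961e-05]), array([ 0.00136857, -0.06851382,  0.02267857]))
[-0.02, 0, 0.14] (array([2.07837528e-05, 7.38357628e-04, 5.72968961e-05]), array([ 0.00138176, -0.08366928,  0.02718546]))
```

Call:
arm_command(
  deltas=[
    [[0,0,0],[0.001,-0.002,0.0012],0.65],
    [[0,0,0],[0.001,-0.004,0.0023],0.65],
    [[0,0,0],[0.001,-0.006,0.0035],0.65],
    [[0,0,0],[0.001,-0.008,0.0046],0.65],
    [[0,0,0],[0.001,-0.01,0.0055],0.65],
    [[0,0,0],[0.001,-0.0125,0.0065],0.65],
    [[0,0,0],[0.001,-0.015,0.0075],0.65],
  ],
)

```text
time_s: 11.08
tcp_pos: [0.4374, 0.2111, 0.118]
ee_rot: [-2.504, 0.402, -0.129]
contact_force: [-2.8, -6.6, 6.9]
opening: 0.0603
```

```bash
python3 look.py h top scene
```

```text
t 11.075 tcp rack mm [-88.4  -1.4 118. ] F rack [-7.14  0.59  6.86] open 0.0603
 toolz rack [ 0.573 -0.002 -0.819] toolx rack [-0.    -1.     0.002] j [-0.254  0.172  2.165  0.792  0.932 -0.465]
top 0.92 top z 0.13890250646480226 ((-32.10893630981445, -0.5842132568359375), (83.00279998779297, 100.27133178710938), 0.043661683797836304)
scene 0.85 top z 0.13858315309364838 ((-36.21907043457031, 0.19009017944335938), (99.50597381591797, 100.6843032836914), 89.927001953125)
```

View pics/hscene.png

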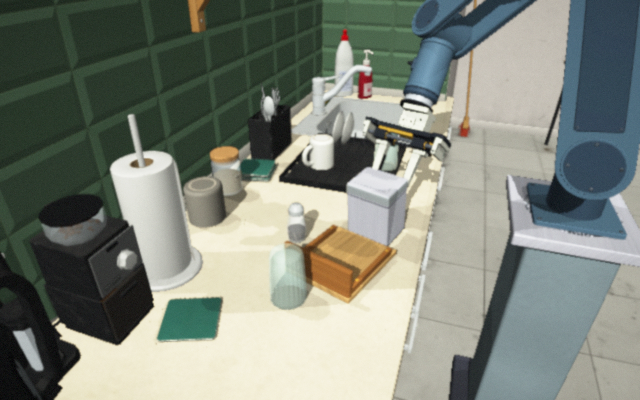

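Call:
arm_command(
  deltas=[
    [[0,0,0],[0,-0.0025,0],0.65],
    [[0,0,0],[0,-0.005,0],0.65],
    [[0,0,0],[0,-0.0075,0],0.65],
    [[0,0,0],[0,-0.01,0],0.65],
    [[0,0,0],[0,-0.0125,0.0],0.65],
    [[0,0,0],[0,-0.015,0.0],0.65],
    [[0,0,0],[0,-0.0175,0.0005],0.65],
    [[0,0,0],[0,-0.02,0.001],0.65],
  ],
)

```text
time_s: 12.28
tcp_pos: [0.4423, 0.228, 0.1284]
ee_rot: [-2.503, 0.402, -0.127]
contact_force: [0.2, -3.0, 4.2]
opening: 0.0604
```

```bash
python3 look.py i scene
```

```text
t 12.275 tcp rack mm [-70.8  -0.8 128.4] F rack [-2.77 -1.08  4.17] open 0.0604
 toolz rack [ 0.574 -0.    -0.819] toolx rack [-0. -1.  0.] j [-0.206  0.162  2.14   0.789  0.933 -0.403]
scene 0.73 top z 0.14488092131489244 ((-17.714746475219727, 0.95074462890625), (98.62619018554688, 56.028953552246094), 87.49752807617188)
```

View pics/iscene.png

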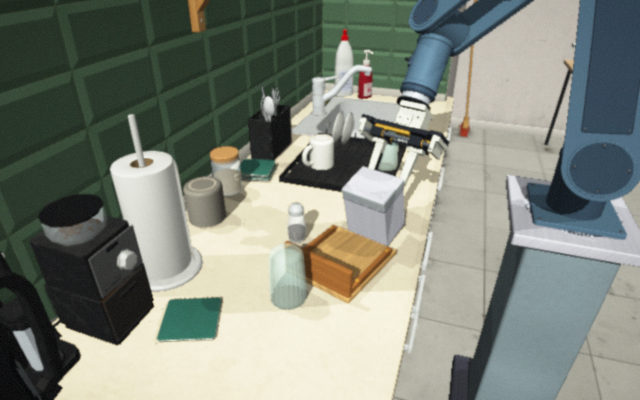

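Call:
arm_command(
  deltas=[
    [[0,0,0],[0,-0.0028,0.0004],0.65],
    [[0,0,0],[0,-0.0055,0.0008],0.65],
    [[0,0,0],[0,-0.0083,0.0012],0.65],
    [[0,0,0],[0,-0.011,0.0016],0.65],
    [[0,0,0],[0,-0.0138,0.002],0.65],
    [[0,0,0],[0,-0.0166,0.0024],0.65],
    [[0,0,0],[0,-0.0194,0.0028],0.65],
    [[0,0,0],[0,-0.0221,0.0033],0.65],
  ],
)

```text
time_s: 13.38
tcp_pos: [0.4481, 0.2471, 0.1382]
ee_rot: [-2.503, 0.402, -0.126]
contact_force: [-0.3, -0.8, -0.4]
opening: 0.0606
```

```bash
python3 look.py j scene
```

```text
t 13.375 tcp rack mm [-50.8  -0.3 138.2] F rack [-0.84  0.   -0.35] open 0.0606
 toolz rack [ 0.574  0.    -0.819] toolx rack [ 0. -1. -0.] j [-0.152  0.158  2.111  0.784  0.929 -0.337]
scene 0.71 top z 0.15051957253616166 ((-13.645599365234375, 1.3017234802246094), (97.23628234863281, 54.54183578491211), 80.95230865478516)
```

View pics/jscene.png

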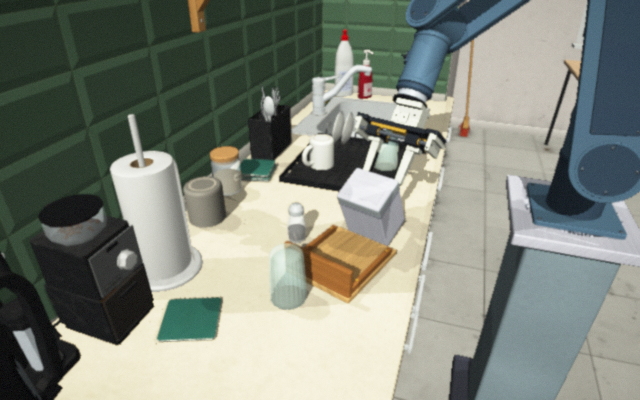

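Call:
arm_command(
  deltas=[
    [[0,0,0],[0,-0.0028,0.0004],0.65],
    [[0,0,0],[0,-0.0055,0.0009],0.65],
    [[0,0,0],[0,-0.008,0.0016],0.65],
    [[0,0,0],[0,-0.0105,0.0025],0.65],
    [[0,0,0],[0,-0.013,0.0035],0.65],
    [[0,0,0],[0,-0.0155,0.0045],0.65],
    [[0,0,0],[0,-0.018,0.0055],0.65],
    [[0,0,0],[0,-0.0205,0.0065],0.65],
  ],
)

```text
time_s: 14.48
tcp_pos: [0.4547, 0.2666, 0.1446]
ee_rot: [-2.503, 0.402, -0.127]
contact_force: [-0.7, -0.7, 0.5]
opening: 0.0601
```

```bash
python3 look.py k scene
```

```text
t 14.475 tcp rack mm [-30.3  -0.5 144.6] F rack [-0.86  0.46  0.46] open 0.0601
 toolz rack [ 0.574 -0.    -0.819] toolx rack [ 0. -1.  0.] j [-0.099  0.163  2.082  0.784  0.916 -0.279]
scene 0.74 top z 0.15194754881798378 ((-1.4111595153808594, 1.2476043701171875), (97.93394470214844, 45.433712005615234), 87.44032287597656)
```

View pics/kscene.png

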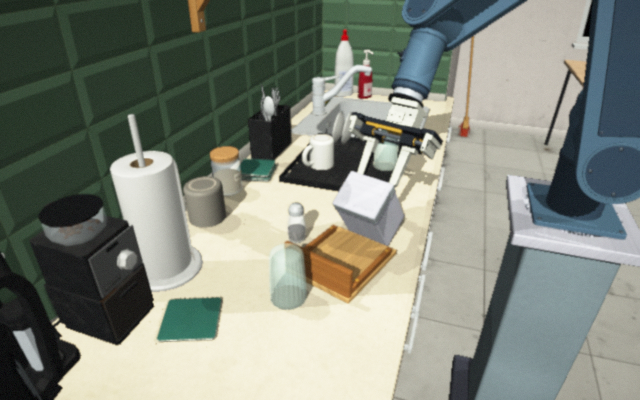

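Call:
arm_command(
  deltas=[
    [[0,0,0],[0,-0.0023,0.001],0.65],
    [[0,0,0],[0,-0.0046,0.002],0.65],
    [[0,0,0],[0,-0.007,0.003],0.65],
    [[0,0,0],[0,-0.0094,0.0041],0.65],
    [[0,0,0],[0,-0.0117,0.0051],0.65],
    [[0,0,0],[0,-0.014,0.0061],0.65],
    [[0,0,0],[0,-0.0164,0.0072],0.65],
    [[0,0,0],[0,-0.0187,0.0082],0.65],
  ],
)

```text
time_s: 15.58
tcp_pos: [0.461, 0.2856, 0.1486]
ee_rot: [-2.503, 0.402, -0.127]
contact_force: [-0.8, -0.3, -0.2]
opening: 0.0603
```

```bash
python3 look.py l scene
```

```text
t 15.575 tcp rack mm [-10.3  -0.5 148.6] F rack [-0.48  0.66 -0.24] open 0.0603
 toolz rack [ 0.574 -0.    -0.819] toolx rack [ 0. -1.  0.] j [-0.048  0.173  2.056  0.784  0.9   -0.229]
scene 0.76 top z 0.12553639356839305 ((55.0911865234375, 1.9093551635742188), (98.16098022460938, 38.288326263427734), 89.95004272460938)
```

View pics/lscene.png

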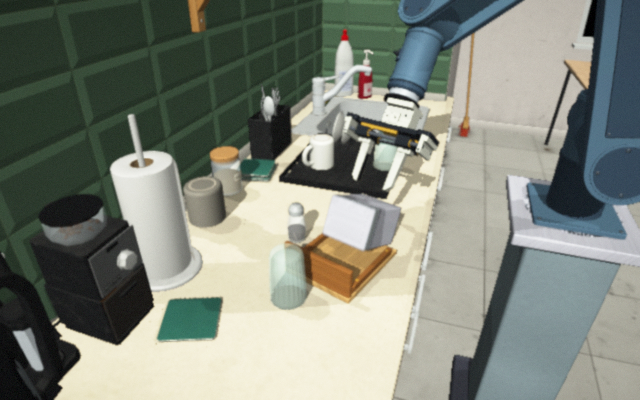

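Call:
arm_command(
  deltas=[
    [[0,0,0],[0,0,0],0.65],
    [[0,0,0],[0,0,0],0.65],
    [[0,0,0],[0,0,0],0.65],
  ],
)

```text
time_s: 16.05
tcp_pos: [0.4609, 0.2853, 0.1486]
ee_rot: [-2.503, 0.402, -0.127]
contact_force: [-0.1, 0.3, -0.2]
opening: 0.0604
```

```bash
python3 look.py m scene top;python3 - <<'E'
from h import *
T=toolR(np.radians(35),-1)
for p in ([-.03,0,.149],[-.08,0,.1],[-.08,0,.05],[-.05,0,.05]): print(p,rel(T,rack2w(p)))
E
```

```text
t 16.05 tcp rack mm [-10.5  -0.6 148.6] F rack [ 0.28  0.2  -0.23] open 0.0604
 toolz rack [ 0.574 -0.    -0.819] toolx rack [-0. -1.  0.] j [-0.049  0.173  2.056  0.784  0.9   -0.23 ]
scene 0.93 top z 0.09677704275219709 ((36.04960632324219, 0.21680450439453125), (138.40536499023438, 99.9776382446289), 0.5699973106384277)
top 0.97 top z 0.09629619610736916 ((35.888641357421875, -0.10303878784179688), (97.90858459472656, 132.95140075683594), 89.31837463378906)
[-0.03, 0, 0.149] (array([-1.31774097e-05, -5.14722559e-05,  3.07494909e-05]), array([-0.00059321,  0.01572752, -0.01150391]))
[-0.08, 0, 0.1] (array([-1.31774097e-05, -5.14722559e-05,  3.07494909e-05]), array([-6.01738001e-04,  8.47908391e-02, -4.71433284e-05]))
[-0.08, 0, 0.05] (array([-1.31774097e-05, -5.14722559e-05,  3.07494909e-05]), array([-0.00061113,  0.11347136,  0.04090927]))
[-0.05, 0, 0.05] (array([-1.31774097e-05, -5.14722559e-05,  3.07494909e-05]), array([-0.00061154,  0.08889751,  0.05811758]))
```

View pics/mscene.png

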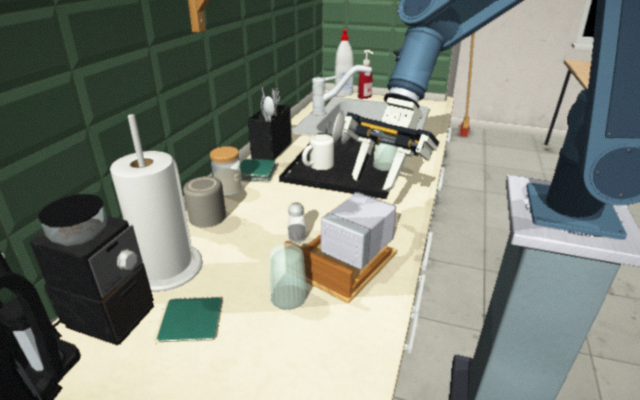

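View pics/mtop.png

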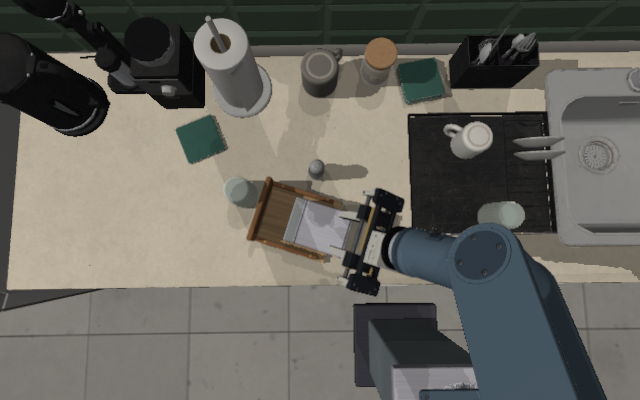

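Call:
arm_command(
  deltas=[
    [[0,0,0],[0,0.03,-0.02],0.65],
    [[0,0,0],[0,0.057,-0.04],0.65],
    [[0,0,0],[0,0.057,-0.04],0.65],
    [[0,0,0],[0,0.085,0.0],0.65],
    [[0,0,0],[0,0.113,0.041],0.65],
    [[0,0,0],[0,0.113,0.041],0.65],
    [[0,0,0],[0,0.105,0.0467],0.65],
    [[0,0,0],[0,0.097,0.0523],0.65],
    [[0,0,0],[0,0.0929,0.0552],0.65],
    [[0,0,0],[0,0.0889,0.058],0.65],
    [[0,0,0],[0,0.0864,0.0597],0.65],
    [[0,0,0],[0,0.0839,0.0614],0.65],
  ],
)

```text
time_s: 17.75
tcp_pos: [0.4506, 0.2533, 0.0502]
ee_rot: [-2.504, 0.402, -0.128]
contact_force: [-2.5, -5.5, 4.3]
opening: 0.0602
```

```bash
python3 look.py n scene top
```

```text
t 17.75 tcp rack mm [-44.2  -0.7  50.2] F rack [-5.98  0.62  4.29] open 0.0602
 toolz rack [ 0.573 -0.001 -0.819] toolx rack [ 0.    -1.     0.001] j [-0.134  0.343  2.187  0.972  0.75  -0.596]
scene 0.55 top z 0.0967678353654499 ((37.397117614746094, 0.4607582092285156), (138.3893280029297, 100.0970230102539), 0.5666723251342773)
top 0.89 top z 0.09626712392828628 ((36.6907958984375, 0.10239028930664062), (134.98770141601562, 100.12394714355469), 0.2357608675956726)
```

Call:
arm_command(
  deltas=[
    [[0,0,0],[0,-0.002,0.0014],0.65],
    [[0,0,0],[0,-0.0041,0.0029],0.65],
    [[0,0,0],[0,-0.0061,0.0043],0.65],
    [[0,0,0],[0,-0.0082,0.0057],0.65],
    [[0,0,0],[0,-0.0102,0.0072],0.65],
    [[0,0,0],[0,-0.0123,0.0086],0.65],
  ],
)

```text
time_s: 18.7
tcp_pos: [0.4554, 0.2674, 0.0501]
ee_rot: [-2.504, 0.403, -0.128]
contact_force: [-1.9, -5.3, 2.9]
opening: 0.0605
```

```bash
python3 look.py o top
```

```text
t 18.7 tcp rack mm [-29.3  -1.   50.1] F rack [-5.59  0.15  2.89] open 0.0605
 toolz rack [ 0.573 -0.001 -0.819] toolx rack [-0.001 -1.     0.001] j [-0.096  0.352  2.17   0.983  0.736 -0.568]
top 0.65 top z 0.09626362424622545 ((51.16650390625, -0.3814811706542969), (100.65624237060547, 134.8046417236328), 89.54234313964844)
```

Call:
arm_command(
  deltas=[
    [[0,0,0],[0,-0.002,0.0014],0.65],
    [[0,0,0],[0,-0.0041,0.0029],0.65],
    [[0,0,0],[0,-0.0061,0.0043],0.65],
    [[0,0,0],[0,-0.0082,0.0057],0.65],
    [[0,0,0],[0,-0.0102,0.0072],0.65],
    [[0,0,0],[0,-0.0123,0.0086],0.65],
    [[0,0,0],[0,-0.0143,0.01],0.65],
    [[0,0,0],[0,-0.0164,0.0115],0.65],
    [[0,0,0],[0,-0.0184,0.0129],0.65],
    [[0,0,0],[0,-0.0205,0.0143],0.65],
    [[0,0,0],[0,-0.0225,0.0158],0.65],
    [[0,0,0],[0,-0.0246,0.0172],0.65],
    [[0,0,0],[0,-0.0266,0.0186],0.65],
    [[0,0,0],[0,-0.0287,0.0201],0.65],
    [[0,0,0],[0,-0.0307,0.0215],0.65],
    [[0,0,0],[0,-0.0328,0.0229],0.65],
    [[0,0,0],[0,-0.0348,0.0244],0.65],
    [[0,0,0],[0,-0.0369,0.0258],0.65],
  ],
)

```text
time_s: 21.05
tcp_pos: [0.4693, 0.3102, 0.0501]
ee_rot: [-2.504, 0.403, -0.127]
contact_force: [-1.5, -5.2, 3.9]
opening: 0.0607
```

```bash
python3 look.py p top scene
```

```text
t 21.05 tcp rack mm [15.7 -0.7 50.1] F rack [-5.39 -0.22  3.92] open 0.0607
 toolz rack [ 0.573 -0.    -0.819] toolx rack [-0. -1.  0.] j [ 0.014  0.38   2.115  1.005  0.697 -0.48 ]
top 0.63 top z 0.0961180461046107 ((96.02725219726562, -0.026172637939453125), (134.4477996826172, 100.09918212890625), 0.10065657645463943)
scene 0.58 top z 0.09673757823838515 ((98.24395751953125, 0.290679931640625), (136.69232177734375, 101.01758575439453), 0.12742020189762115)
```

View pics/pscene.png

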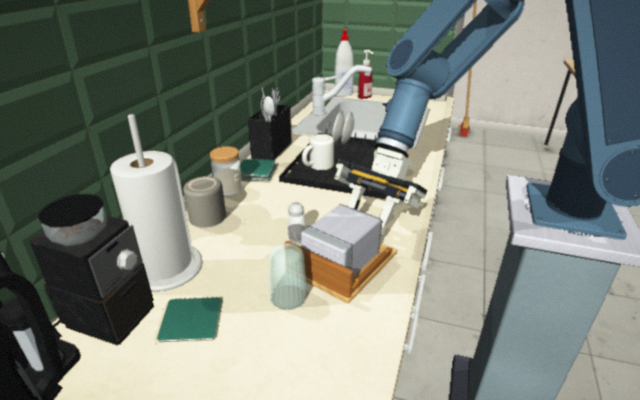

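Call:
arm_command(
  deltas=[
    [[0,0,0],[0,-0.001,0.0007],0.65],
    [[0,0,0],[0,-0.002,0.0014],0.65],
    [[0,0,0],[0,-0.0029,0.002],0.65],
    [[0,0,0],[0,-0.0037,0.0026],0.65],
    [[0,0,0],[0,-0.0045,0.0032],0.65],
  ],
)

```text
time_s: 21.88
tcp_pos: [0.4709, 0.3156, 0.0501]
ee_rot: [-2.504, 0.402, -0.127]
contact_force: [-1.4, -5.7, 3.5]
opening: 0.0608
```

Call:
arm_command(
  deltas=[
    [[0,0,0],[0,-0.0004,0.0003],0.65],
    [[0,0,0],[0,-0.0008,0.0006],0.65],
  ],
)

```text
time_s: 22.12
tcp_pos: [0.4712, 0.3165, 0.0501]
ee_rot: [-2.504, 0.402, -0.127]
contact_force: [-1.8, -5.7, 3.5]
opening: 0.0603
```

Call:
arm_command(
  deltas=[
    [[0,0,0],[0,-0.0004,0.0003],0.65],
  ],
)

```text
time_s: 22.25
tcp_pos: [0.4714, 0.317, 0.0501]
ee_rot: [-2.504, 0.402, -0.127]
contact_force: [-1.8, -5.9, 4.2]
opening: 0.0605
```

Call:
arm_command(
  deltas=[
    [[0,0,0],[0,-0.0004,0.0003],0.65],
  ],
)

```text
time_s: 22.38
tcp_pos: [0.4716, 0.3175, 0.0501]
ee_rot: [-2.504, 0.402, -0.127]
contact_force: [-1.5, -5.6, 4.9]
opening: 0.0607
```

Call:
arm_command(
  deltas=[
    [[0,0,0],[0,-0.0004,0.0003],0.65],
  ],
)

```text
time_s: 22.5
tcp_pos: [0.4717, 0.3178, 0.05]
ee_rot: [-2.504, 0.402, -0.127]
contact_force: [-3.4, -8.9, 7.3]
opening: 0.0606
```

Call:
arm_command(
  deltas=[
    [[0,0,0],[0,-0.0004,0.0003],0.65],
  ],
)

```text
time_s: 22.62
tcp_pos: [0.4718, 0.3179, 0.05]
ee_rot: [-2.504, 0.402, -0.127]
contact_force: [-5.3, -13.4, 9.6]
opening: 0.0606
```

```bash
python3 look.py q top
```

```text
t 22.625 tcp rack mm [23.8 -0.6 50. ] F rack [-14.41   0.84   9.62] open 0.0606
 toolz rack [ 0.573 -0.001 -0.82 ] toolx rack [-0.    -1.     0.001] j [ 0.033  0.386  2.104  1.007  0.689 -0.463]
top 0.8 top z 0.0961138207081213 ((103.94400024414062, 0.002910614013671875), (134.7752685546875, 100.43152618408203), 0.0636305958032608)
```

Call:
arm_command(
  deltas=[
    [[0,0,0],[0,0,0],0.65],
    [[0,0,0],[0,0,0],0.65],
    [[0,0,0],[0,0,0],0.65],
  ],
)

```text
time_s: 23.1
tcp_pos: [0.4717, 0.3179, 0.05]
ee_rot: [-2.504, 0.402, -0.127]
contact_force: [-3.7, -10.6, 8.3]
opening: 0.0607
```

Call:
arm_command(
  deltas=[
    [[0,0,0],[0,0.0004,-0.0003],0.65],
    [[0,0,0],[0,0.0016,-0.0011],0.65],
    [[0,0,0],[0,0.008,-0.006],0.65],
    [[0,0,0],[0,0.02,-0.014],0.65],
    [[0,0,0],[0,0.041,-0.029],0.65],
    [[0,0,0],[0,0.057,-0.04],0.65],
    [[0,0,0],[0,0.03,-0.08],0.65],
    [[0,0,0],[0,0.0,-0.122],0.65],
    [[0,0,0],[0,0.0,-0.122],0.65],
    [[0,0,0],[0,0.0,-0.122],0.65],
  ],
)

```text
time_s: 24.35
tcp_pos: [0.4494, 0.2518, 0.1496]
ee_rot: [-2.504, 0.402, -0.127]
contact_force: [0.7, -0.5, -0.3]
opening: 0.0602
```

```bash
python3 look.py r top scene
```

```text
t 24.35 tcp rack mm [-46.   -0.1 149.6] F rack [-0.3  -0.78 -0.29] open 0.0602
 toolz rack [ 0.573 -0.    -0.819] toolx rack [ 0. -1.  0.] j [-0.139  0.141  2.093  0.769  0.946 -0.298]
top 0.81 top z 0.09619213522233522 ((103.82693481445312, -0.01943206787109375), (134.5085906982422, 100.44483947753906), 0.048325806856155396)
scene 0.83 top z 0.09676524451167313 ((105.50951385498047, 0.4054679870605469), (100.67398071289062, 136.12608337402344), 89.98225402832031)
```

View pics/rscene.png

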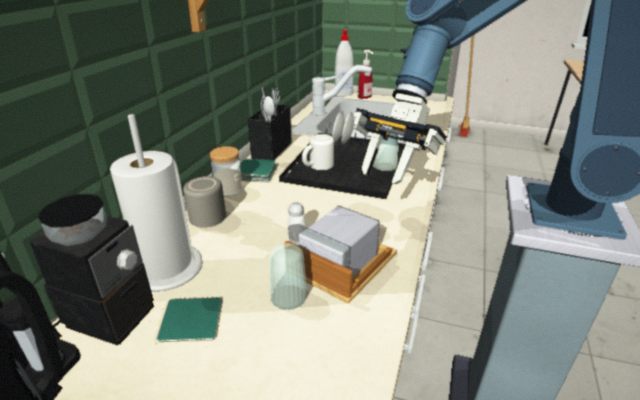

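View pics/rtop.png

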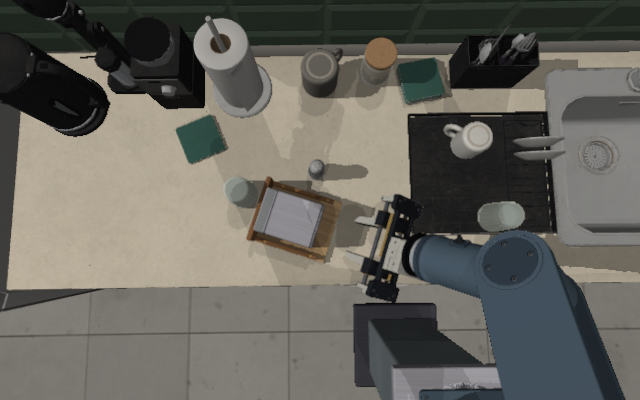

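The tin lies flat in the rack with its lid against the back board: centred at about (343, 245) in the scene picture and (290, 218) in the top picture. The gripper is clear of it, and the shaker and glass haven't moved.

```bash
python3 -c "
from plant import env
print(env.hand_in())"
```

```text
the job is handed in; nothing more can be done
None
```

The tin is lying on its side in the rack with its lid against the back board, and I handed the job in at about 24 s of the 67 s. The hand-in gave no verdict.

- **Slide to the edge:** I pushed the tin low with two fingertips. It turned square to the rack and pressed on the front edge with about 10–15 N for roughly 0.5 s. Its foot was then at rack x ≈ -42 mm.
- **Tip over:** I pushed it high up until it went over the edge onto its side. It lay flat, with its upper face 96 mm above the worktop, which fits the expected 54 mm centre height.
- **Push to the back board:** I slid it along the rack until the lid bore on the board and held it there for about 0.5 s. The force I read on the tool peaked at about 17.3 N, under the 20 N limit.

**Last checks (top camera):**

| Check | Measured | Allowed |
|---|---|---|
| Lid position, rack x | about 171 mm | 168–176 mm |
| Sideways offset | about 0 mm | ±16 mm |
| Out of square to the board | about 0.001 rad | 0.06 rad |

The arm was clear of the tin with no force on it, and the shaker and glass looked unmoved in the pictures.

The scene camera put the tin about 2 mm further back than the top camera (lid at about 173 mm), which is within the calibration error.

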